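# Clear the jam in the jar feeder

## Robot

A 7-joint arm with a two-finger parallel gripper is mounted at the origin on a cart in front of the work surface, level with it; the furniture and walls round the work are solid. World frame = base frame: x ahead of the robot, y to its left, z up, the work surface at z = 0. Lengths are in m, angles in rad, forces in N, time in s.
With the tool pointing down it reaches from about 0.425 to 0.975 m from the base axis. Payload 16.7 kg.
Tool frame: the origin (TCP) lies at the very end of the fingers, on their centre line; the grasp point (between the pads) lies 19 mm behind it (robot.grasp_offset is the distance from the TCP to the grasp point, in m); z points along the fingers, y is the line along which they close (so a half turn about z gives the same grasp; the last joint's range is limited). The gripper opens to 85 mm and grips with 20 to 120 N. Pads are 22 mm wide; open, the fingers measure 114 mm over their backs; the gripper's body (76 mm by 85 mm) begins 54 mm behind the grasp point. The pads swing forward as they close: fully open they stand 13 mm farther back than shut.
Start: joints at [1.157, 0.426, 0.074, 1.606, -0.034, 1.111, -0.067], TCP at [0.177, -0.651, 0.2] pointing down, gripper open.
Joint ranges: [-2.85, 2.85], [-0.5, 2.14], [-1.23, 1.37], [0.21, 2.46], [-1.02, 4.16], [0.16, 2.05], [-2.73, 2.73]. Speed limits (rad/s): [1.89, 1.89, 2.39, 2.39, 3.01, 3.01, 3.01].

## Interface

Orientations are given as a unit quaternion [w, x, y, z].
In Python, from rig import robot, optics gives the robot as it stands.
- The arm moves only by the tool step_arm, never from a script. Its argument "increments" is text: rows parted by semicolons, each of 7 numbers parted by spaces: the shift along the tool's x, y, z in mm, then the turn, a rotation vector about the tool's x, y, z in degrees, then the opening, from 0 (shut) to 1 (fully open). In form: dx dy dz ax ay az jaw; .... A call has 1 to 20 rows; each row is the pose to reach, as a shift and turn from the pose commanded when the call began, along the tool's axes at that moment; what a row does not reach only later rows make up. A row lasts 1/8 s, in which the tool goes at most 62.5 mm and 10.7 degrees, less where a joint would pass 70% of its speed; a pose out of reach is approached as far as the arm can. A call with a gripper value outside its range is refused whole. The fingers move at their own pace and stop on an object; "grip_force" is the grip in N (left out, the last holds). Time passes only in rows, so rows that repeat a pose let the fingers close. It gives the time, the measured TCP pose, the force, the opening and the grip force at its end, in the units of the state.
- robot.observe(): the state, without advancing time (a new reading comes with each control period).
- optics.snapshot(name): name is "scene" or "top"; returns the picture (384x512x3 uint8, red, green, blue); there is no depth.
- optics.camera_model(name): a dict with "mtx" (3x3 intrinsics, pixels), "dist" ([k1, k2, p1, p2, k3] as OpenCV has them; the pictures are not rectified), "view" (4x4, takes a point from world to camera coordinates). Camera axes: x right, y down, z forward; pixel columns grow to the right and rows downward; lengths in m; the calibration is good to about 2 mm. A picture is of the moment at which its call begins. camera_model takes no time and is no camera call.
- robot.finish_job(): hands the job in; it is judged then, once.
The state is a dict: "t": time; "q": joint angles; "qd": joint speeds; "effort": joint torques, N m; "position": TCP position; "tcp_rot": TCP orientation; "wrist_force": force on the tool from outside, world axes, zero at the start; "moment": the same for the moment, N m; "gripper_width": opening from 0.0 (shut) to 1.0 (fully open); "finger_force": force on a finger pad.
Only numpy, scipy, OpenCV 4.12 (cv2) and the standard library are available. Lean on these libraries where they do the work, as an engineer would, in place of code of your own. Each camera call takes 0.05 s, during which the arm holds its last target. There are 200 camera calls.

## Task

The two jars in the bench feeder have jammed side by side in the funnel, so neither can enter the lane. Nudge one jar straight back from the mouth, well clear of the other, before either goes into the neck; then slide the jars down into the lane one behind the other, the first right up against the end stop and the second completely inside the lane behind it. Only slide them: keep them upright on the feeder floor, never lifted off it or tipped, and leave everything else on the desk where it is.

Things in the scene. Friction and masses are not known exactly. Their poses are not given: they have to be found in the camera images.
- feeder: bench jar feeder, fixed to the desk, open above: floor 6 mm thick, upright steel rails 5 mm thick with tops 36 mm above the desk. Origin on the desk under the middle of the neck; +y points down the lane to the end stop, x across. Lane 68 mm wide inside (a jar has 4.5 mm either side), from y = 0 (neck) to y = 150 mm. A black sensor box 20 mm tall stands outside the lane (+x side, y = 118 mm).
- feeder_stop (a point): middle of the end stop's face at the end of the lane, 150 mm from the neck along the feeder's +y, at floor height; a jar touching the stop has its centre 29.5 mm before this point. Axes as the feeder's.
- feeder_back (a point): middle of the rear rail's face, on the floor, at y = -173 mm in the feeder. From it to the funnel lies the open holding area, 170 mm wide (x = -85 to +85 mm). The floor is slick-coated (friction about 0.12): a jar drawn by its cap, not pressed down, stays upright. The funnel's straight rails run from (x = +-85, y = -61 mm) in to the neck's corners at (x = +-34 mm, y = 0), 40 degrees from the lane's axis.
- jar_a: jar, dark glass with a white round screw cap (lids shut tight): body 59 mm across and 58 mm tall, cap 53 mm across from 55 to 77 mm above the underside; about 160 g, stands upright on the feeder floor. Origin at the centre of its underside, z up. The two jars are alike. Starts in the funnel on one side, its centre 46 to 58 mm behind the neck.
- jar_b: jar, dark glass with a white round screw cap (lids shut tight): body 59 mm across and 58 mm tall, cap 53 mm across from 55 to 77 mm above the underside; about 160 g, stands upright on the feeder floor. Origin at the centre of its underside, z up. The two jars are alike. Starts in the funnel beside the other one.
- label_roll: white roll of labels lying flat on the desk, 72 mm across, 31 mm tall, near the lane on the feeder's -x side; origin under its centre. Bystander.
- timer: white digital timer lying on the desk, 64 x 64 x 18 mm, near the lane on the feeder's +x side; origin under its centre. Bystander.
- log_pad: dark note pad lying on the desk to the left, 148 x 109 x 14 mm; origin under its centre. Bystander.
- marker_pen: white marker pen lying on the desk behind, 135 mm long, 16 mm thick; origin under its middle. Bystander.
There are look-alikes about, which are no part of the job. What is shaped like the jar_b but green is not meant. What is shaped like the jar_a but red is not meant.

How it is judged:
By the outcome, as a careful person would: the job done as asked, in the order asked, and still so for the second after the job is handed in, with the robot touching nothing.
It also fails if it takes over 58 s, if anything falls off the work surface, if the arm or the gripper's body presses on something with over 40 N, if the wrist force passes 120 N, or if a joint passes its speed limit or range.

## Working session

There is one attempt and no reset: what is moved stays moved. The work goes in short steps, Python scripts to look and compute and a tool call to move; the robot and the scene stay as the last step left them, time stands still between calls to the robot, and variables do not carry over. Pictures are saved under pics/ and viewed, at most 10 in all, crops included, and the job is handed in when it is done.

Besides the shell and the picture viewer there is one more tool, called after "Emit:" by a JSON object that holds its "op" and its "data". step_arm: Moves the arm, as the interface text tells. Its arguments: {"type":"object","properties":{"increments":{"type":"string"},"grip_force":{"type":"number"}},"required":["increments"]}

```bash
mkdir -p pics
python3 - <<'E'
from rig import robot, optics
import cv2
for n in ("scene","top"):
    im=optics.snapshot(n); cv2.imwrite(f"pics/{n}0.png",im[:,:,::-1])
    m=optics.camera_model(n); print(n,m)
s=robot.observe(); print(s)
E
```

```text
scene {'mtx': array([[432.99757615,   0.        , 253.62494292],
       [  0.        , 432.99757615, 198.17727952],
       [  0.        ,   0.        ,   1.        ]]), 'dist': array([-0.12162195,  0.        ,  0.        ,  0.        ,  0.        ]), 'view': array([[-0.61998436, -0.78451725, -0.01233212,  0.39403753],
       [-0.54394253,  0.44108532, -0.7138419 ,  0.35781751],
       [ 0.5654608 , -0.43586285, -0.7001983 ,  0.96494199],
       [ 0.        ,  0.        ,  0.        ,  1.        ]])}
top {'mtx': array([[349.42399747,   0.        , 255.27136707],
       [  0.        , 349.42399747, 191.52659026],
       [  0.        ,   0.        ,   1.        ]]), 'dist': array([-0.10273925,  0.        ,  0.        ,  0.        ,  0.        ]), 'view': array([[-0.01081289, -0.99993596,  0.00334126,  0.03740969],
       [-0.9892274 ,  0.01020913, -0.14603054,  0.60627428],
       [ 0.14598708, -0.00488428, -0.98927444,  0.90200406],
       [ 0.        ,  0.        ,  0.        ,  1.        ]])}
{'t': 0.1, 'q': array([ 1.1564789 ,  0.42667424,  0.07385014,  1.606531  , -0.03410672,
        1.1108072 , -0.06710641]), 'qd': array([ 0.00026526, -0.00017752, -0.00042281, -0.00282699,  0.00062831,
       -0.00135994, -0.0008968 ]), 'effort': array([ 6.68700726e-03, -9.51527596e+01,  3.77017245e+00, -4.64399099e+01,
        1.95203663e-02,  6.53103270e-03, -8.92713615e-05]), 'position': array([ 0.17654133, -0.65108811,  0.19898266]), 'tcp_rot': array([-5.69124532e-04,  9.91249111e-01,  1.32003268e-01, -1.13390957e-04]), 'wrist_force': array([-0.2350904 , -0.63168076,  0.4666053 ]), 'moment': array([0.01940372, 0.05086859, 0.0156835 ]), 'finger_force': 0.0, 'gripper_width': 0.9995759218800625}
```

View pics/top0.png

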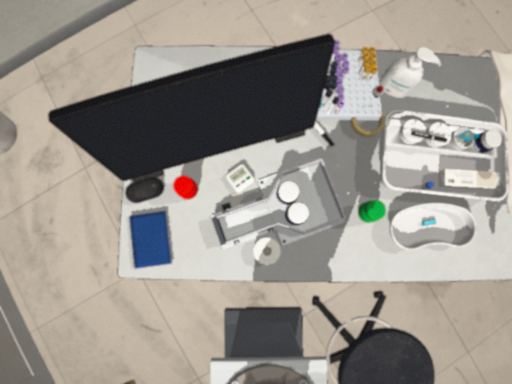

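View pics/scene0.png

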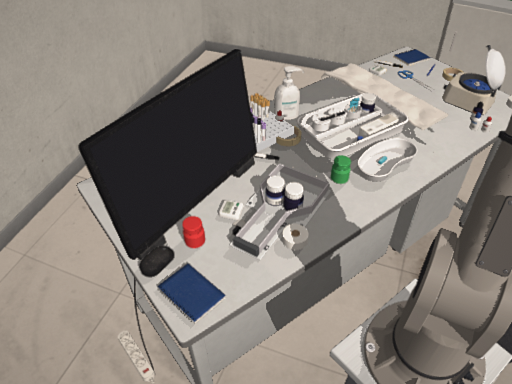

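The top view shows the two jars at about (289,191) and (297,213), with the lane running left to the stop near (220,230). I'll enlarge the crops to find the feeder's features.

```bash
cat > h.py <<'E'
import numpy as np, cv2
from rig import robot, optics
def ray(n,uv,z):
    """pixels -> world points on plane height z"""
    m=optics.camera_model(n); uv=np.array(uv,float).reshape(-1,1,2)
    p=cv2.undistortPoints(uv,m["mtx"],m["dist"]).reshape(-1,2)
    V=m["view"]; R=V[:3,:3]; C=-R.T@V[:3,3]
    d=np.c_[p,np.ones(len(p))]@R
    return C+d*((z-C[2])/d[:,2])[:,None]
def pix(n,P):
    m=optics.camera_model(n);V=m["view"]
    return cv2.projectPoints(np.array(P,float).reshape(-1,1,3),cv2.Rodrigues(V[:3,:3])[0],V[:3,3],m["mtx"],m["dist"])[0].reshape(-1,2)
def caps(n,im,lo=(180,),box=(0,0,512,384)):
    x0,y0,x1,y1=box
    hsv=cv2.cvtColor(im,cv2.COLOR_RGB2HSV)
    m=((hsv[:,:,2]>lo[0])&(hsv[:,:,1]<50)).astype(np.uint8)
    k=np.zeros_like(m);k[y0:y1,x0:x1]=m[y0:y1,x0:x1]
    nn,l,st,c=cv2.connectedComponentsWithStats(k)
    return [(c[i],st[i]) for i in range(1,nn) if st[i][4]>30]
E
python3 - <<'E'
from h import *
t=cv2.imread("pics/top0.png"); s=cv2.imread("pics/scene0.png")
cv2.imwrite("pics/c1.png",cv2.resize(t[150:270,200:360],None,fx=5,fy=5,interpolation=cv2.INTER_CUBIC))
cv2.imwrite("pics/c2.png",cv2.resize(s[150:270,215:345],None,fx=5,fy=5,interpolation=cv2.INTER_CUBIC))
for c,st in caps("top",t[:,:,::-1],(215,),(255,170,320,270)): print(c,st,ray("top",[c],.083))
E
```

```text
[263.82291667 176.91666667] [255 170  21  18 192] [[0.63931764 0.00842066 0.083     ]]
[308.425 171.95 ] [302 170  12   8  40] [[ 0.6514919  -0.10901296  0.083     ]]
[288.48881789 191.20127796] [279 182  20  20 313] [[ 0.60090957 -0.05520151  0.083     ]]
[267.96621622 206.4222973 ] [255 193  31  24 296] [[ 0.56173315 -0.00116453  0.083     ]]
[298.24050633 212.52531646] [289 203  20  20 316] [[ 0.54503652 -0.0790813   0.083     ]]
[260.17919075 246.59537572] [255 238  15  22 173] [[0.45918133 0.02023501 0.083     ]]
```

View pics/c1.png

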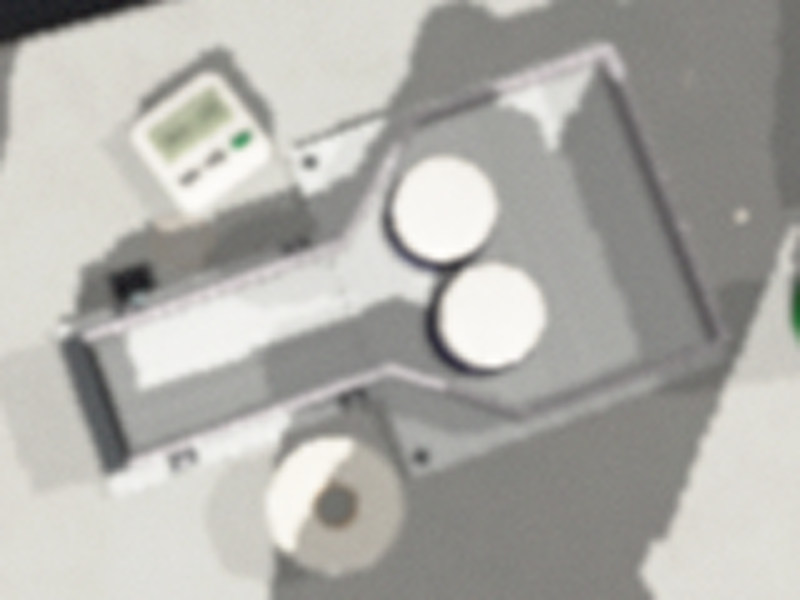

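View pics/c2.png

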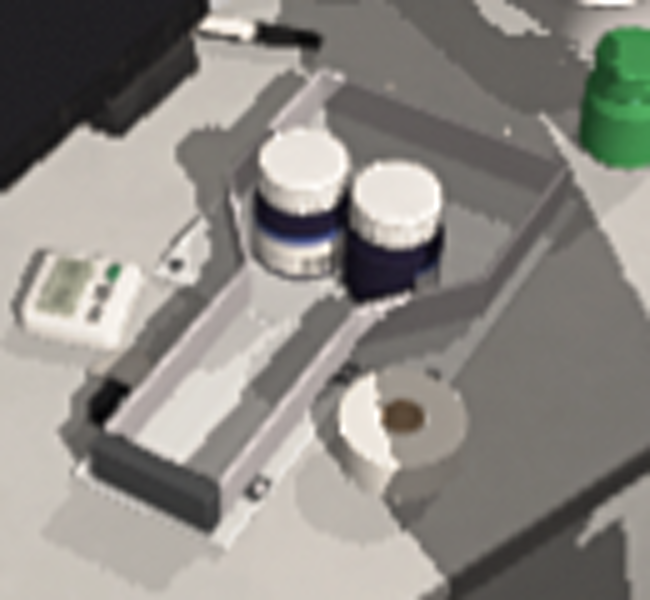

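```bash
cat >> h.py <<'E'
def fit(F,W):
    F=np.array(F,float);W=np.array(W)[:,:2];f=F.mean(0);w=W.mean(0)
    a,b=(F-f).T@(W-w)@np.eye(2),0
    th=np.arctan2(a[0,1]-a[1,0],a[0,0]+a[1,1]); R=np.array([[np.cos(th),-np.sin(th)],[np.sin(th),np.cos(th)]])
    t=w-R@f; return th,t,(W-t-F@R.T)
E
python3 - <<'E'
from h import *
F=np.array([(87,-175.5),(-87,-175.5),(-87,-62),(87,-62),(-36,1),(36,1),(37,150),(-37,150)])/1000
P=np.array([(608,50),(718,340),(520,412),(402,140),(390,368),(340,247),(72,332),(117,463)])
W=ray("top",(P+.5)/5-.5+[200,150],.036)
th,t,r=fit(F,W); print("top",np.degrees(th),t,(r*1000).round(1).tolist())
P2=np.array([(325,78),(568,172),(485,285),(238,190),(362,312),(245,270)])
W2=ray("scene",(P2+.5)/5-.5+[215,150],.036)
th2,t2,r2=fit(F[:6],W2); print("scene",np.degrees(th2),t2,(r2*1000).round(1).tolist())
R=np.array([[np.cos(th),-np.sin(th)],[np.sin(th),np.cos(th)]])
im=cv2.imread("pics/scene0.png")[:,:,::-1]
for j in [(.60091,-.0552),(.54504,-.07908)]: print("jar feeder mm",(R.T@(np.array(j)-t)*1000).round(1))
for c in [((304+.5)/5+214.5,(156+.5)/5+149.5),((397+.5)/5+214.5,(190+.5)/5+149.5)]:
    w=ray("scene",[c],.083)[0]; print(w,(R.T@(w[:2]-t)*1000).round(1))
for f in [(34,0),(-34,0),(0,150),(0,120.5),(0,-173),(0,-140)]: print(f,(R@(np.array(f)/1000)+t).round(4))
E
```

```text
top 19.28772283834339 [ 0.55444208 -0.01277339] [[1.3, -3.9], [3.3, -0.7], [3.4, 1.8], [-11.1, 5.1], [0.7, -4.7], [-1.1, -2.5], [2.2, 2.5], [1.4, 2.4]]
scene 20.016584667432607 [ 0.5456476  -0.01118101] [[-1.2, -0.9], [0.5, 0.9], [1.2, 1.5], [-8.9, 2.6], [3.7, -5.1], [4.7, 1.0]]
jar feeder mm [ 29.8 -55.4]
jar feeder mm [-30.8 -59.5]
[ 0.59896717 -0.05376943  0.083     ] [ 28.5 -53.4]
[ 0.54293136 -0.07650636  0.083     ] [-31.9 -56.4]
(34, 0) [ 0.5865 -0.0015]
(-34, 0) [ 0.5224 -0.024 ]
(0, 150) [0.5049 0.1288]
(0, 120.5) [0.5146 0.101 ]
(0, -173) [ 0.6116 -0.1761]
(0, -140) [ 0.6007 -0.1449]
```

Run:
```python
from h import *
F=np.array([(87,-175.5),(-87,-175.5),(-87,-62),(-36,1),(36,1),(36.5,150),(-36.5,150)])/1000
P=np.array([(608,50),(718,340),(520,412),(390,368),(340,247),(72,332),(117,463)])
W=ray("top",(P+.5)/5-.5+[200,150],.036)
P2=np.array([(325,78),(568,172),(485,285),(362,312),(245,270)])
W2=ray("scene",(P2+.5)/5-.5+[215,150],.036)
for n,f,w in(("top",F,W),("scene",F[:5],W2),("both",np.r_[F,F[:5]],np.r_[W,W2])):
    th,t,r=fit(f,w); print(n,np.degrees(th),t,(r*1000).round(1).tolist())
R=np.array([[np.cos(th),-np.sin(th)],[np.sin(th),np.cos(th)]])
for j in [(.60091,-.0552),(.54504,-.07908),(.59897,-.05377),(.54293,-.07651)]: print("jar feeder mm",(R.T@(np.array(j)-t)*1000).round(1))
# lane-rail direction check in top view, brute: overlay
T=cv2.imread("pics/top0.png")
f=np.array([(34,150),(34,0),(85,-61),(85,-173),(-85,-173),(-85,-61),(-34,0),(-34,150)])/1000
big=cv2.resize(T[150:270,200:360],None,fx=5,fy=5,interpolation=cv2.INTER_CUBIC)
for z,c in((.036,(0,0,255)),(.006,(0,255,0))):
    p=pix("top",np.c_[f@R.T+t,np.full(8,z)]); p=((p-[199.5,149.5])*5).astype(np.int32)
    cv2.polylines(big,[p],True,c,1)
cv2.imwrite("pics/ov.png",big)
```

```text
top 19.106394141589572 [ 0.55609149 -0.0135159 ] [[0.1, -2.7], [2.3, -0.0], [2.0, 2.4], [-1.0, -4.1], [-2.8, -1.6], [0.5, 3.3], [-1.1, 2.7]]
scene 19.26079841373873 [ 0.54853232 -0.0115463 ] [[-2.2, 1.3], [0.2, 1.0], [-0.5, 1.1], [0.9, -5.2], [1.7, 1.8]]
both 18.788465439081936 [ 0.55328985 -0.01268108] [[3.7, -2.8], [6.1, -1.0], [5.3, 1.2], [1.9, -5.1], [-0.1, -2.3], [2.5, 2.4], [0.9, 1.5], [-5.9, 3.6], [-2.9, 1.9], [-4.6, 1.7], [-3.7, -4.3], [-3.2, 3.2]]
jar feeder mm [ 31.4 -55.6]
jar feeder mm [-29.2 -60.2]
jar feeder mm [ 30.  -53.6]
jar feeder mm [-30.4 -57.1]
```

View pics/ov.png

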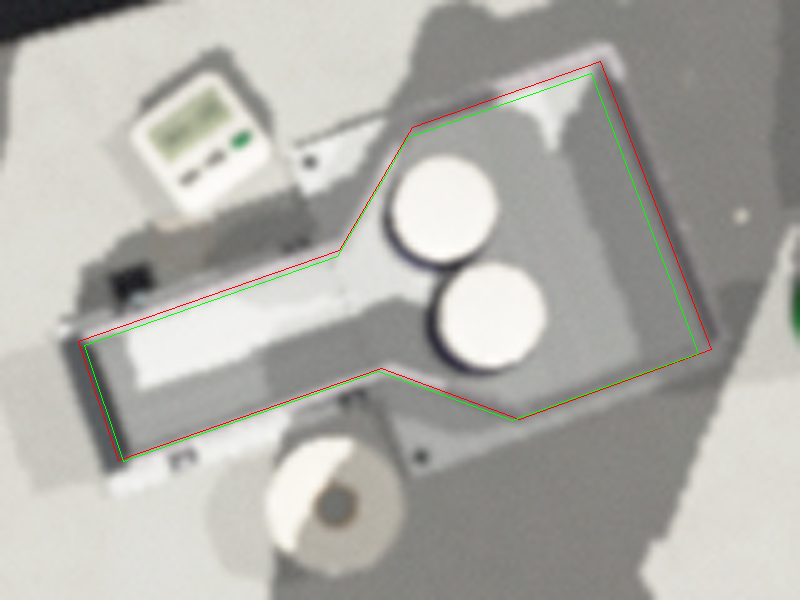

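The overlay fits within about 2 mm, leaning towards the top-view fit, and the jars are at roughly (±30, -56) mm in the feeder. I'll start moving.

```bash
cat >> h.py <<'E'
from scipy.spatial.transform import Rotation as Ro
TH=np.radians(19.1); T0=np.array([.555,-.0133]); FR=np.array([[np.cos(TH),-np.sin(TH)],[np.sin(TH),np.cos(TH)]])
def f2w(x,y): return FR@(np.array([x,y])/1000)+T0
def w2f(p): return FR.T@(np.array(p[:2])-T0)*1000
def tool(s=None):
    s=s or robot.observe(); q=s["tcp_rot"]; return Ro.from_quat([q[1],q[2],q[3],q[0]]),np.array(s["position"])
def to(x,y,z):
    """feeder mm target -> tool mm shift and turn (deg)"""
    R,p=tool(); w=np.r_[f2w(x,y),z/1000]
    G=Ro.from_matrix(np.c_[np.r_[FR[:,0],0],-np.r_[FR[:,1],0],[0,0,-1]])
    return (R.inv().apply(w-p)*1000).round(1),(R.inv()*G).as_rotvec(degrees=True).round(2)
E
python3 -c "
from h import *
print(to(29.5,-55,150),w2f(tool()[1]))"
```

```text
(array([ 565.4, -463.6,   49.5]), array([-0.07,  0.  , -3.93])) [-566.31979062 -478.83872822]
```

Emit:
{"op": "step_arm", "data": {"increments": "50 -40 0 0 0 0 1;100 -80 0 0 0 0 1;150 -120 0 0 0 0 1;200 -160 0 0 0 0 1;250 -200 0 0 0 -1 1;300 -240 0 0 0 -2 1;350 -280 0 0 0 -3 1;400 -325 0 0 0 -3.9 1;450 -370 0 0 0 -3.9 1;500 -410 0 0 0 -3.9 1;535 -440 10 0 0 -3.9 1;555 -455 30 0 0 -3.9 1;565.4 -463.6 49.5 0 0 -3.9 1;565.4 -463.6 49.5 0 0 -3.9 1;565.4 -463.6 49.5 0 0 -3.9 1;565.4 -463.6 49.5 0 0 -3.9 1", "grip_force": 20}}

```text
t: 2.1
position: [0.601, -0.0575, 0.1511]
tcp_rot: [0.0, 0.986, 0.165, 0.001]
wrist_force: [-0.0, -0.3, -0.4]
gripper_width: 1.002
finger_force: 0.0
```

```bash
python3 -c "
from h import *
s=robot.observe();print(s['t'],s['position'],s['wrist_force'],s['gripper_width'],w2f(s['position']),to(29.5,-55,60))
im=optics.snapshot('top');im2=optics.snapshot('scene')
cv2.imwrite('pics/m1.png',np.vstack([cv2.resize(i[120:270,180:380,::-1],(400,300)) for i in (im,im2)]))"
```

```text
2.1 [ 0.60100743 -0.05745345  0.15109205] [-0.00789819 -0.27553742 -0.37332974] 1.0021953255069211 [ 29.0268709  -56.77720424] (array([ 0.4, -1.9, 91.1]), array([ 0.05, -0.05, -0.14]))
```

View pics/m1.png

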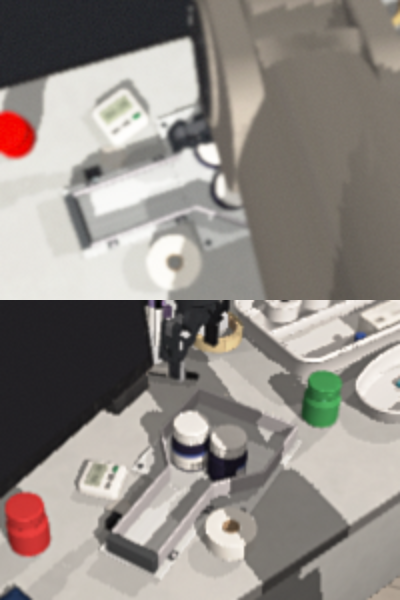

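```bash
python3 -c "
from h import *
print(pix('scene',[[.601,-.0575,.151],[.601,-.0555,.083]]),pix('top',[[.601,-.0575,.151]]))"
```

```text
[[276.47460716 162.05405698]
 [275.40022192 180.18978889]] [[292.18567331 187.00570663]]
```

Emit:
{"op": "step_arm", "data": {"increments": "0.4 -1.9 20 0 0 0 1;0.4 -1.9 40 0 0 0 1;0.4 -1.9 60 0 0 0 1;0.4 -1.9 75 0 0 0 1;0.4 -1.9 85 0 0 0 1;0.4 -1.9 92 0 0 0 1;0.4 -1.9 92 0 0 0 1;0.4 -1.9 92 0 0 0 0.8;0.4 -1.9 92 0 0 0 0.72;0.4 -1.9 92 0 0 0 0.72;0.4 -1.9 92 0 0 0 0.72"}}

```text
t: 3.58
position: [0.6009, -0.0541, 0.0583]
tcp_rot: [0.0, 0.986, 0.166, 0.0]
wrist_force: [0.9, -0.1, 0.4]
gripper_width: 0.721
finger_force: 0.0
```

```bash
python3 -c "
from h import *
s=robot.observe();print(s['t'],s['position'],s['wrist_force'],s['gripper_width'],s['finger_force'],w2f(s['position']))
im=optics.snapshot('scene')
cv2.imwrite('pics/m2.png',cv2.resize(im[130:230,220:340,::-1],None,fx=5,fy=5,interpolation=2))"
```

```text
3.575 [ 0.6008557  -0.0541376   0.05830881] [ 0.87942532 -0.08530631  0.41040518] 0.7208743343214109 0.0 [ 29.96850064 -53.59424648]
```

View pics/m2.png

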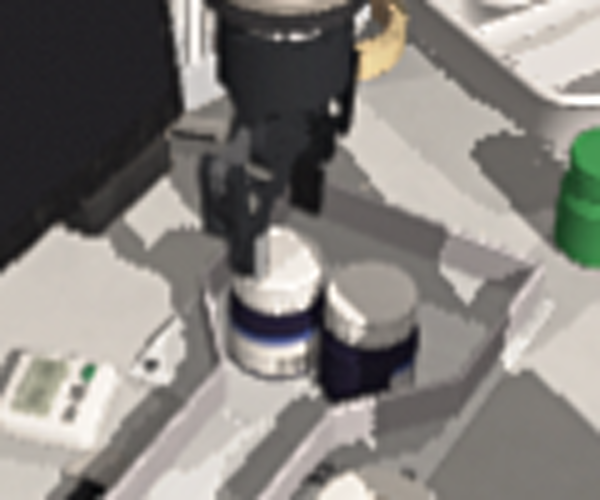

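Emit:
{"op": "step_arm", "data": {"increments": "0 3 0 0 0 0 0.72;0 6 0 0 0 0 0.72;0 10 0 0 0 0 0.72;0 15 0 0 0 0 0.72;0 21 0 0 0 0 0.72;0 28 0 0 0 0 0.72;0 35 0 0 0 0 0.72;0 42 0 0 0 0 0.72;0 49 0 0 0 0 0.72;0 56 0 0 0 0 0.72;0 63 0 0 0 0 0.72;0 69 0 0 0 0 0.72;0 75 0 0 0 0 0.72;0 80 0 0 0 0 0.72;0 84 0 0 0 0 0.72;0 86 0 0 0 0 0.72;0 87 0 0 0 0 0.72;0 87 0 0 0 0 0.72;0 84 0 0 0 0 0.85;0 84 0 0 0 0 0.85"}}

```text
t: 6.12
position: [0.6282, -0.133, 0.0582]
tcp_rot: [-0.0, 0.986, 0.166, 0.0]
wrist_force: [-0.7, 0.4, -0.4]
gripper_width: 0.847
finger_force: 0.0
```

Emit:
{"op": "step_arm", "data": {"increments": "0 0 -20 0 0 0 0.85;0 0 -45 0 0 0 0.9;0 0 -70 0 0 0 1;0 0 -90 0 0 0 1;0 0 -90 0 0 0 1"}}

```text
t: 6.75
position: [0.6292, -0.1337, 0.1505]
tcp_rot: [0.001, 0.986, 0.166, 0.002]
wrist_force: [-0.7, 0.2, -1.1]
gripper_width: 0.999
finger_force: 0.0
```

```bash
python3 -c "
from h import *
s=robot.observe();print(s['t'],s['position'],s['wrist_force'],s['gripper_width'],w2f(s['position']))
im=optics.snapshot('scene');im2=optics.snapshot('top')
cv2.imwrite('pics/m3.png',np.hstack([cv2.resize(i,None,fx=3.3,fy=3.3,interpolation=2) for i in (im[130:270,225:345,::-1],im2[130:270,225:345,::-1])]))"
```

```text
6.75 [ 0.6292484  -0.13367045  0.15045107] [-0.72887909  0.20960596 -1.05598021] 0.9987711434733704 [  30.77358376 -138.03933183]
```

View pics/m3.png

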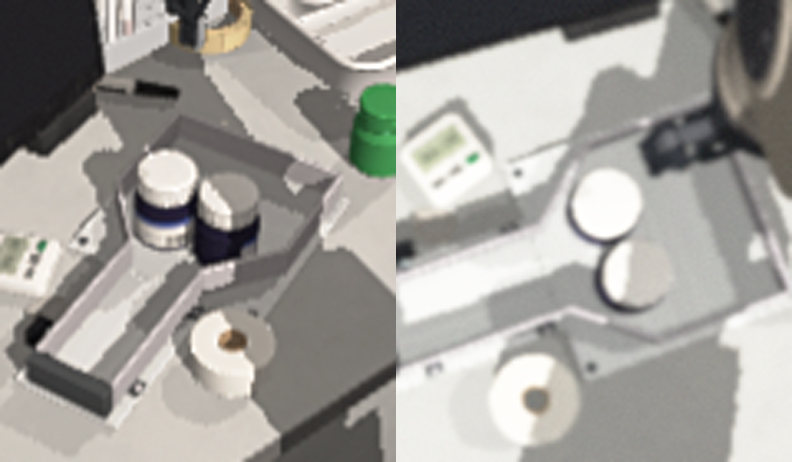

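The jar seems hardly to have moved. I'll measure it, and check where the fingertip really was in m2 (tip at about (269,184) in the scene image).

```bash
python3 -c "
from h import *
im=optics.snapshot('top')
hsv=cv2.cvtColor(im,cv2.COLOR_RGB2HSV)
for c,st in caps('top',im,(175,),(270,175,325,230)): print(c,st,w2f(ray('top',[c],.083)[0]))
for x in(19,30,41):
  for y in (-25,-17,-9):
    print(x,y,[pix('scene',[[*f2w(x,y),z]]).round(0)[0].tolist() for z in(.055,.065,.075,.085,.095,.105)])
for x,y in((30,-55+26),(30,-82)):print(pix('scene',[[*f2w(x,y),.083]]))
"
```

```text
[272.         178.53333333] [270 175   7  11  45] [ 75.55123979 -25.72443681]
[297.845753   201.88223033] [ 270  175   55   55 1919] [ -4.72587772 -67.7005195 ]
[279.58730159 224.85714286] [270 222  20   6  63] [-44.40118089  -2.55920678]
19 -25 [[273.0, 194.0], [273.0, 192.0], [273.0, 189.0], [273.0, 187.0], [273.0, 184.0], [273.0, 182.0]]
19 -17 [[272.0, 196.0], [272.0, 194.0], [272.0, 191.0], [272.0, 189.0], [272.0, 186.0], [272.0, 183.0]]
19 -9 [[270.0, 198.0], [270.0, 195.0], [270.0, 193.0], [270.0, 190.0], [271.0, 188.0], [271.0, 185.0]]
30 -25 [[270.0, 193.0], [270.0, 191.0], [270.0, 188.0], [270.0, 186.0], [270.0, 183.0], [270.0, 180.0]]
30 -17 [[269.0, 195.0], [269.0, 192.0], [269.0, 190.0], [269.0, 187.0], [269.0, 185.0], [269.0, 182.0]]
30 -9 [[267.0, 196.0], [267.0, 194.0], [267.0, 191.0], [267.0, 189.0], [267.0, 186.0], [267.0, 184.0]]
41 -25 [[267.0, 192.0], [267.0, 189.0], [267.0, 187.0], [267.0, 184.0], [267.0, 182.0], [267.0, 179.0]]
41 -17 [[265.0, 193.0], [265.0, 191.0], [265.0, 188.0], [265.0, 186.0], [265.0, 183.0], [265.0, 181.0]]
41 -9 [[264.0, 195.0], [264.0, 192.0], [264.0, 190.0], [264.0, 187.0], [264.0, 185.0], [264.0, 182.0]]
[[270.75851814 185.23971094]]
[[279.92167038 174.96782792]]
```

```bash
python3 -c "
from h import *
for z in (.14,.15,.16,.17,.18,.19,.2):
  w=np.r_[f2w(30.8,-138+50),z]; print(z,pix('top',[w]).round(1),pix('scene',[w]).round(1))
a=optics.snapshot('scene')[100:180,245:325,::-1];b=optics.snapshot('top')[140:220,280:360,::-1]
cv2.imwrite('pics/m4.png',np.hstack([cv2.resize(i,None,fx=5,fy=5,interpolation=2) for i in (a,b)]))"
```

```text
0.14 [[303.3 182.8]] [[281.3 158.9]]
0.15 [[303.9 182.1]] [[281.4 156.2]]
0.16 [[304.5 181.4]] [[281.5 153.5]]
0.17 [[305.1 180.6]] [[281.6 150.7]]
0.18 [[305.7 179.9]] [[281.7 148. ]]
0.19 [[306.3 179.1]] [[281.9 145.1]]
0.2 [[307.  178.3]] [[282.  142.3]]
```

View pics/m4.png

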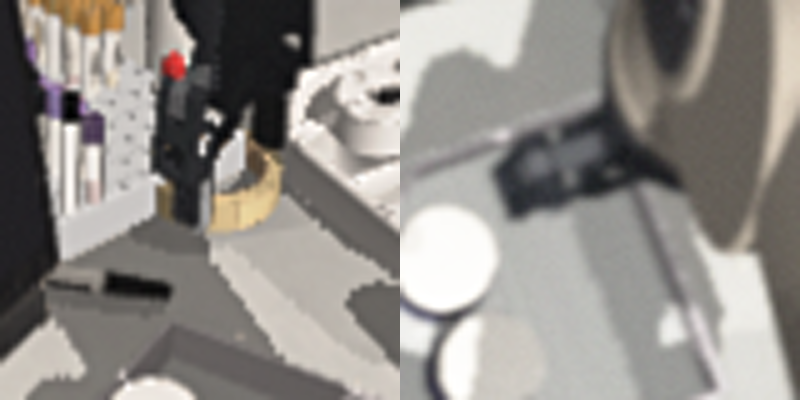

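Triangulated, the fingertips sit about 30–40 mm above the reported TCP when open, so they passed over the cap. I'll go lower and probe by closing: 0.62 means the cap, 0.69 means the body.

```bash
python3 -c "
from h import *
print(to(29.5,-56,150),to(29.5,-56,36))"
```

```text
(array([  0. , -81.3,  -2.7]), array([-0.05,  0.07, -0.03])) (array([  0.2, -81.2, 111.3]), array([-0.05,  0.07, -0.03]))
```

Emit:
{"op": "step_arm", "data": {"increments": "0 -30 0 0 0 0 1;0 -60 0 0 0 0 1;0 -81 0 0 0 0 1;0 -81 20 0 0 0 1;0 -81 45 0 0 0 1;0 -81 70 0 0 0 1;0 -81 90 0 0 0 1;0 -81 100 0 0 0 1;0 -81 106 0 0 0 1;0 -81 111 0 0 0 1;0 -81 111 0 0 0 1;0 -81 111 0 0 0 0.75;0 -81 111 0 0 0 0.7;0 -81 111 0 0 0 0.66;0 -81 111 0 0 0 0.6;0 -81 111 0 0 0 0.6", "grip_force": 20}}

```text
t: 9.0
position: [0.602, -0.0569, 0.0375]
tcp_rot: [0.0, 0.986, 0.166, 0.0]
wrist_force: [-0.3, 0.5, 6.4]
gripper_width: 0.606
finger_force: 20.5
```

```bash
python3 -c "
from h import *
s=robot.observe();print(s['t'],s['position'],s['wrist_force'],s['gripper_width'],s['finger_force'],w2f(s['position']))
im=optics.snapshot('scene');cv2.imwrite('pics/m5.png',im[:,:,::-1])"
```

```text
9.0 [ 0.60203838 -0.05693969  0.03746712] [-0.26920825  0.53578888  6.44789663] 0.6063743229875056 20.533061027526855 [ 30.16918077 -56.62908134]
```

It's on the cap (0.606, 20 N), pressing lightly downward. I'll loosen to a cage and draw it straight back.

Emit:
{"op": "step_arm", "data": {"increments": "0 0 0 0 0 0 0.67;0 0 0 0 0 0 0.67;0 3 0 0 0 0 0.67;0 6 0 0 0 0 0.67;0 10 0 0 0 0 0.67;0 15 0 0 0 0 0.67;0 21 0 0 0 0 0.67;0 28 0 0 0 0 0.67;0 35 0 0 0 0 0.67;0 42 0 0 0 0 0.67;0 49 0 0 0 0 0.67;0 56 0 0 0 0 0.67;0 63 0 0 0 0 0.67;0 69 0 0 0 0 0.67;0 74 0 0 0 0 0.67;0 78 0 0 0 0 0.67;0 81 0 0 0 0 0.67;0 82 0 0 0 0 0.67;0 82 0 0 0 0 0.67"}}

```text
t: 11.42
position: [0.6285, -0.1343, 0.0371]
tcp_rot: [-0.0, 0.986, 0.166, -0.0]
wrist_force: [0.8, 0.5, -0.0]
gripper_width: 0.668
finger_force: 0.1
```

```bash
python3 -c "
from h import *
s=robot.observe();print(s['t'],s['position'],s['wrist_force'],s['gripper_width'],s['finger_force'],w2f(s['position']))"
```

```text
11.425 [ 0.62853827 -0.13434471  0.03712004] [ 0.75594934  0.46504819 -0.01180833] 0.6681113865655401 0.0837832479737699 [  29.8819126 -138.4441018]
```

Emit:
{"op": "step_arm", "data": {"increments": "0 -2 0 0 0 0 0.75;0 -2 0 0 0 0 0.85;0 -2 -15 0 0 0 0.95;0 -2 -40 0 0 0 1;0 -2 -70 0 0 0 1;0 -2 -100 0 0 0 1;-10 -20 -113 0 0 0 1;-30 -50 -113 0 0 0 1;-61 -81 -113 0 0 0 1;-61 -81 -113 0 0 0 1;-61 -81 -113 0 0 0 1"}}

```text
t: 12.8
position: [0.5451, -0.0781, 0.1512]
tcp_rot: [0.0, 0.986, 0.166, 0.001]
wrist_force: [0.3, 0.1, 0.0]
gripper_width: 0.997
finger_force: 0.0
```

```bash
python3 -c "
from h import *
s=robot.observe();print(s['t'],w2f(s['position']),s['position'],to(-30,-57,36))
im=optics.snapshot('scene');cv2.imwrite('pics/m6.png',im[:,:,::-1])
im=optics.snapshot('scene');im2=optics.snapshot('top')
cv2.imwrite('pics/m7.png',np.hstack([cv2.resize(i,None,fx=3.3,fy=3.3,interpolation=2) for i in (im[130:270,225:345,::-1],im2[130:270,225:345,::-1])]))"
```

```text
12.8 [-30.54376015 -58.00431221] [ 0.54511776 -0.07810558  0.15122759] (array([  0.4,  -1.1, 115.2]), array([ 0.05, -0.08, -0.04]))
```

View pics/m7.png

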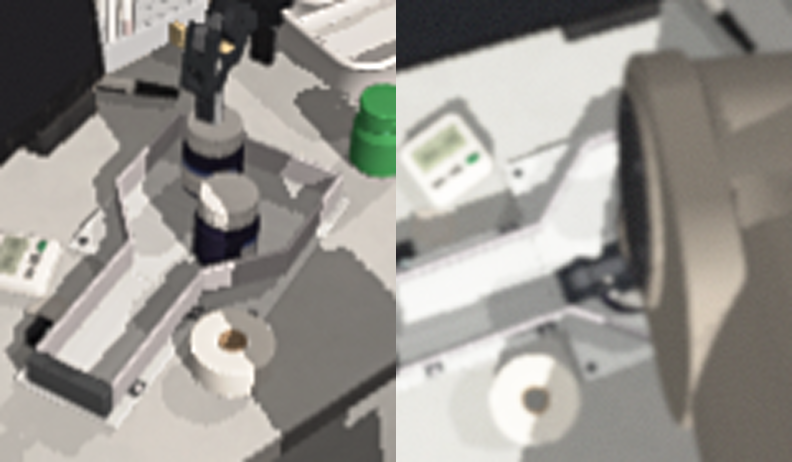

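Jar A is well back and B is untouched (cap at about (227,195) in the left crop). Next I'll grip B, centre it and loosen.

Emit:
{"op": "step_arm", "data": {"increments": "0 -1 20 0 0 0 1;0 -1 45 0 0 0 1;0 -1 70 0 0 0 1;0 -1 90 0 0 0 1;0 -1 103 0 0 0 1;0 -1 110 0 0 0 1;0 -1 114 0 0 0 1;0 -1 114 0 0 0 1;0 -1 114 0 0 0 0.75;0 -1 114 0 0 0 0.7;0 -1 114 0 0 0 0.66;0 -1 114 0 0 0 0.6;0 -1 114 0 0 0 0.6", "grip_force": 20}}

```text
t: 14.58
position: [0.5444, -0.0769, 0.0365]
tcp_rot: [0.0, 0.986, 0.166, 0.0]
wrist_force: [0.1, 0.1, 5.5]
gripper_width: 0.606
finger_force: 20.1
```

```bash
python3 -c "
from h import *
s=robot.observe();print(s['t'],w2f(s['position']),s['position'],s['wrist_force'],s['gripper_width'],to(0,-57,37.5))
w=ray('scene',[[(215.5)/3.3+225,130/3.3+130]],.083)[0];print('A approx',w2f(w))
im=optics.snapshot('scene');cv2.imwrite('pics/m8.png',im[:,:,::-1])"
```

```text
14.575 [-30.84973581 -56.65167238] [ 0.54438602 -0.07692752  0.03648392] [0.13957646 0.05528519 5.51162994] 0.6061040220491175 (array([30.9,  0.3, -1. ]), array([ 0.01, -0.03, -0.04]))
A approx [  16.13325909 -120.55408986]
```

Emit:
{"op": "step_arm", "data": {"increments": "2 0 0 0 0 0 0.6;5 0 0 0 0 0 0.6;9 0 0 0 0 0 0.6;14 0 0 0 0 0 0.6;19 0 0 0 0 0 0.6;24 0 0 0 0 0 0.6;28 0 0 0 0 0 0.6;30 0 0 0 0 0 0.6;30.9 0 0 0 0 0 0.6;30.9 0 0 0 0 0 0.6;30.9 0 0 0 0 0 0.67;30.9 0 0 0 0 0 0.67;30.9 -3 0 0 0 0 0.67;30.9 -7 0 0 0 0 0.67;30.9 -12 0 0 0 0 0.67;30.9 -18 0 0 0 0 0.67;30.9 -24 0 0 0 0 0.67;30.9 -28 0 0 0 0 0.67;30.9 -30 0 0 0 0 0.67;30.9 -30 0 0 0 0 0.67"}}

```text
t: 17.12
position: [0.5635, -0.0383, 0.0361]
tcp_rot: [-0.0, 0.986, 0.166, -0.0]
wrist_force: [0.6, -0.6, -0.2]
gripper_width: 0.668
finger_force: 0.1
```

Run:
```python
from h import *
s=robot.observe();print(s['t'],w2f(s['position']),s['position'],s['wrist_force'],s['gripper_width'])
for n in('scene','top'):
    im=optics.snapshot(n);cv2.imwrite(f'pics/m9{n}.png',im[:,:,::-1])
    g=cv2.cvtColor(im,cv2.COLOR_RGB2GRAY)
    # predicted cap pixels
    for nm,f in (("A",(30,-135)),("B",(0,-29))):
        u,v=pix(n,[[*f2w(*f),.083]])[0]; print(n,nm,u.round(),v.round())
        if n=='scene': print(g[int(v)-14:int(v)+16:2,int(u)-14:int(u)+16:2])
```

```text
17.125 [ -0.18302025 -26.42865754] [ 0.56347499 -0.03833362  0.0361368 ] [ 0.56456541 -0.55472224 -0.15107093] 0.667585176932738
scene A 289.0 165.0
[[ 48  52  58  59  60  65  59  71  59  50  50 187 183 181 179]
 [ 33  49  83  78  84 125  83  57  44  48  51 195 183 182 181]
 [ 39  43  47  48  49  52  49  50  50  49  26 140 192 183 184]
 [ 40  43  46  47  49  50  52  50  50  48  32 180 208 190 183]
 [ 39  43  46  47  50  50  53  51  50  48  37 211 205 204 186]
 [ 39  43  45  47  49  50  51  51  50  48  45 211 205 202 203]
 [ 40  42  47  48  49  50  51  49  49  46  42 187 207 207 205]
 [ 40  43  46  47  49  50  51  50  60  30  53 160 199 205 204]
 [ 40  42  46  47  47  47  47  43 112  28  78 159 178 206 202]
 [ 38  45  44  48  46  45  30  45  27  18 125 157 158 208 203]
 [ 45  53  49  48  48  45  38  44  28  30 148 127 114 170 203]
 [ 61  56  46  42  46  49  35  29  46 128 120 116  75  92 108]
 [ 56  49  46  44  45  42  28  22  47 124 121  82  29 101  96]
 [ 48  33  42  46  47  38  26  61  66  75  36  16  30  99  96]
 [128  86  78  44  42  32  21  61  20  16  18  19  47 103  98]]
scene
[... 296 characters left out ...]
  43  38  28  29  27  49  35  45]
 [ 33  56  54  39  47 128  40  87 144 117  35  21 106 110 126]
 [ 39  37  37  36  54 197  36 187 219 218 198  63 104 100  75]
 [ 52  30  34  36  43  57  44 214 216 217 229 212  87  86  71]
 [ 70  45  31  34  47  43  64 218 216 237 240 247 105  66  87]
 [130  79  45  34  45  49 124 220 229 237 237 252 147 115 144]
 [151 142 119  34  39  94 145 229 236 237 243 240 119 140 145]
 [120 117  93  37  36  93 149 246 245 253 225 209 124 147 146]
 [118 118  63  30  32  94 151 219 232 224 236 157  79 147 143]
 [133 118  63  34  49 115 175 234 244 214 139  34  89 149 146]
 [174 117  62  24  31  37  57  64  70  45  34  34 107 148 147]]
top A 317.0 181.0
top B 283.0 205.0
```

Emit:
{"op": "step_arm", "data": {"increments": "0 -3 0 0 0 0 0.67;0 -7 0 0 0 0 0.67;0 -11 0 0 0 0 0.67;0 -16 0 0 0 0 0.67;0 -21 0 0 0 0 0.67;0 -26 0 0 0 0 0.67;0 -31 0 0 0 0 0.67;0 -37 0 0 0 0 0.67;0 -43 0 0 0 0 0.67;0 -49 0 0 0 0 0.67;0 -55 0 0 0 0 0.67;0 -61 0 0 0 0 0.67;0 -67 0 0 0 0 0.67;0 -73 0 0 0 0 0.67;0 -79 0 0 0 0 0.67;0 -85 0 0 0 0 0.67;0 -90 0 0 0 0 0.67;0 -93 0 0 0 0 0.67;0 -95 0 0 0 0 0.67"}}

```text
t: 19.6
position: [0.5325, 0.0515, 0.0362]
tcp_rot: [-0.0, 0.986, 0.166, 0.0]
wrist_force: [0.7, -0.8, 0.5]
gripper_width: 0.669
finger_force: 0.2
```

Emit:
{"op": "step_arm", "data": {"increments": "0 -3 0 0 0 0 0.67;0 -7 0 0 0 0 0.67;0 -12 0 0 0 0 0.67;0 -18 0 0 0 0 0.67;0 -24 0 0 0 0 0.67;0 -30 0 0 0 0 0.67;0 -36 0 0 0 0 0.67;0 -41 0 0 0 0 0.67;0 -45 0 0 0 0 0.67;0 -47 0 0 0 0 0.67;0 -48 0 0 0 0 0.67;0 -48 0 0 0 0 0.67"}}

```text
t: 21.1
position: [0.5168, 0.0967, 0.0361]
tcp_rot: [-0.0, 0.986, 0.166, -0.0]
wrist_force: [-0.2, -0.1, -0.1]
gripper_width: 0.671
finger_force: 0.1
```

Run:
```python
from h import *
s=robot.observe();print(s['t'],w2f(s['position']),s['position'],s['wrist_force'],s['gripper_width'],s['finger_force'])
for n in('scene','top'):
    im=optics.snapshot(n);cv2.imwrite(f'pics/n1{n}.png',im[:,:,::-1])
    a=pix(n,[[*f2w(30,-135),.083]])[0]; x,y=a.astype(int)
    for c,st in caps(n,im,(100,),(x-22,y-22,x+22,y+22)): print(n,a,c,st,w2f(ray(n,[c],.083)[0]))
```

```text
21.1 [-1.13666245e-01  1.16395512e+02] [0.5168059  0.09665062 0.03614305] [-0.16321571 -0.07164459 -0.0948728 ] 0.6713548838398904 0.09838357334956527
scene [288.62864064 165.20588317] [289.73410405 160.76011561] [ 266  143   44   44 1384] [  37.49624005 -155.38821549]
scene [288.62864064 165.20588317] [278.74251497 181.77245509] [269 171  28  16 167] [ 17.84882219 -54.13558937]
top [317.10224572 180.85636501] [316.83423619 179.01083424] [ 295  158   44   44 1846] [  34.81775957 -136.116941  ]
```

Emit:
{"op": "step_arm", "data": {"increments": "0 -2 0 0 0 0 0.67;0 -4 0 0 0 0 0.67;0 -5 0 0 0 0 0.67;0 -6 0 0 0 0 0.67;0 -7 0 0 0 0 0.67;0 -7 0 0 0 0 0.67"}}

```text
t: 21.95
position: [0.5158, 0.1017, 0.0369]
tcp_rot: [0.001, 0.986, 0.165, 0.001]
wrist_force: [3.7, -11.3, 9.4]
gripper_width: 0.671
finger_force: 6.2
```

Emit:
{"op": "step_arm", "data": {"increments": "0 1 0 0 0 0 0.67;0 3 0 0 0 0 0.67;0 4 0 0 0 0 0.67;0 4 0 0 0 0 0.75;0 4 0 0 0 0 0.85;0 4 -15 0 0 0 0.9;0 4 -40 0 0 0 1;0 4 -70 0 0 0 1;0 4 -100 0 0 0 1;0 40 -114 0 0 0 1;0 90 -114 0 0 0 1;0 140 -114 0 0 0 1;0 185 -114 0 0 0 1;0 185 -114 0 0 0 1;0 185 -114 0 0 0 1"}}

```text
t: 23.82
position: [0.5749, -0.0709, 0.1508]
tcp_rot: [-0.0, 0.986, 0.166, 0.0]
wrist_force: [0.2, -0.3, -0.6]
gripper_width: 1.001
finger_force: 0.0
```

Run:
```python
from h import *
s=robot.observe();print(s['t'],w2f(s['position']),s['position'],s['wrist_force'],s['gripper_width'])
for n in('scene','top'):
    im=optics.snapshot(n);cv2.imwrite(f'pics/n2{n}.png',im[:,:,::-1])
    for nm,f in (("B",(0,120.5)),("A",(30,-135))):
        a=pix(n,[[*f2w(*f),.083]])[0]; x,y=a.astype(int)
        print(n,nm,a.round(1))
        for lo in (150,200):
          for c,st in caps(n,im,(lo,),(x-18,y-18,x+18,y+18)): print(lo,c.round(1),st,w2f(ray(n,[c],.083)[0]).round(1))
```

```text
23.825 [ -0.09183534 -60.93830584] [ 0.57485332 -0.07091364  0.1507637 ] [ 0.1956743  -0.32841664 -0.64147428] 1.0007711435038267
scene B [251.6 221.6]
150 [242.  207.4] [233 203  22  13 171] [50.9 89.9]
150 [256.8 219.3] [243 203  26  31 525] [ -7.6 106.1]
200 [244.  206.6] [237 203  18  10  91] [48.1 84.3]
200 [256.8 220.2] [243 203  26  31 428] [ -9.1 108.7]
scene A [288.6 165.2]
150 [295.3 159.2] [282 147  24  27 503] [  26.6 -171.2]
200 [296.6 159.9] [286 149  20  24 190] [  21.5 -170.5]
top B [228.6 224.7]
150 [228.8 224.3] [210 206  36  36 934] [  0.9 119.5]
200 [212.2 226.4] [210 206   9  36 156] [ 10.1 161.4]
200 [230.5 223.5] [221 214  20  21 331] [  1.3 114.9]
200 [239.3 238.8] [228 235  18   7  63] [-43.2 106.4]
top A [317.1 180.9]
150 [313.1 183.7] [305 170  18  28 442] [  26.4 -122.3]
200 [313.2 192.5] [308 188  13  10 104] [   4.6 -114.3]
```

Run:
```python
from h import *
g0=cv2.imread("pics/top0.png",0);g1=cv2.imread("pics/n2top.png",0)
s0=cv2.imread("pics/scene0.png",0)
ys=np.arange(136,172,2)
def prof(n,g,x,z,ys):
    p=pix(n,[[*f2w(x,y),z] for y in ys]).astype(np.float32)
    return cv2.remap(g,p[:,0][None],p[:,1][None],cv2.INTER_LINEAR)[0]
print(ys)
for x in(-15,0,15): print("top floor z6",x,prof("top",g0,x,.006,ys))
for x in(-15,0,15): print("top z36",x,prof("top",g0,x,.036,ys))
for x in(-15,0,15): print("scene z36",x,prof("scene",s0,x,.036,ys))
yc=np.arange(78,156,3);print(yc)
for x in (0,): print("now cap",prof("top",g1,x,.083,yc))
# cap lateral + same measure for initial caps
for g,nm in((g1,"now"),):
    for x in np.arange(-33,36,3): print(x,prof("top",g,x,.083,[115])[0],end=" ")
```

```text
[136 138 140 142 144 146 148 150 152 154 156 158 160 162 164 166 168 170]
top floor z6 -15 [168 168 166 160 139 111  79  75  79  89  90  92  98 123 151 179 192 197]
top floor z6 0 [169 169 168 158 138 109  82  72  77  86  91  93  97 115 142 170 187 197]
top floor z6 15 [169 170 168 160 142 112  86  72  78  85  89  89  97 113 141 167 186 197]
top z36 -15 [168 167 159 138 107  81  72  81  88  91  94 107 132 163 184 195 197 198]
top z36 0 [170 167 161 136 106  76  71  79  89  93  94 101 121 153 178 194 197 197]
top z36 15 [169 168 161 141 113  80  75  80  87  89  93 103 125 154 180 193 198 200]
scene z36 -15 [211 209 208 205 207 198 191 143  88  76  74  76  77  75  70  63  58  58]
scene z36 0 [220 219 219 220 222 218 201 166 112  78  73  74  76  75  69  62  58  57]
scene z36 15 [207 207 204 207 203 204 180 146 103  77  73  75  77  75  69  60  57  58]
[ 78  81  84  87  90  93  96  99 102 105 108 111 114 117 120 123 126 129
 132 135 138 141 144 147 150 153]
now cap [242 221 157 153 228 250 251 251 251 251 251 251 251 251 251 251 251 251
 252 252 249 206 113  83  87  93]
-33 159 -30 140 -27 120 -24 207 -21 251 -18 253 -15 252 -12 252 -9 252 -6 252 -3 252 0 251 3 251 6 251 9 251 12 250 15 247 18 241 21 236 24 233 27 209 30 153 33 128
```

My back-off dragged B back: the camera puts its cap at y = 115.1, exactly where the front pad would leave it. It touched the stop at about 118.8, so I'll push it again and release without backing off.

Emit:
{"op": "step_arm", "data": {"increments": "0 -40 0 0 0 0 1;0 -90 0 0 0 0 1;0 -140 0 0 0 0 1;0 -176.5 0 0 0 0 1;0 -176.5 20 0 0 0 1;0 -176.5 45 0 0 0 1;0 -176.5 70 0 0 0 1;0 -176.5 90 0 0 0 1;0 -176.5 104 0 0 0 1;0 -176.5 112 0 0 0 1;0 -176.5 114 0 0 0 0.9;0 -176.5 114 0 0 0 0.75;0 -176.5 114 0 0 0 0.67;0 -176.5 114 0 0 0 0.67;0 -178 114 0 0 0 0.67;0 -180 114 0 0 0 0.67;0 -181 114 0 0 0 0.67;0 -182 114 0 0 0 0.67;0 -182 114 0 0 0 0.67"}}

```text
t: 26.3
position: [0.516, 0.0998, 0.0364]
tcp_rot: [0.0, 0.986, 0.165, 0.0]
wrist_force: [1.5, -5.3, 5.1]
gripper_width: 0.673
finger_force: 2.9
```

Run:
```python
from h import *
s=robot.observe();print(s['t'],w2f(s['position']),s['position'],s['wrist_force'],s['gripper_width'],s['finger_force'])
```

```text
26.3 [  0.14533634 119.68393769] [0.51597461 0.09984276 0.03642165] [ 1.45411942 -5.34280908  5.11556589] 0.6726929295181103 2.8963617235422134
```

Emit:
{"op": "step_arm", "data": {"increments": "0 1.5 0 0 0 0 0.67;0 1.5 0 0 0 0 0.67;0 1.5 0 0 0 0 0.75;0 1.5 0 0 0 0 0.85;0 1.5 0 0 0 0 0.9;0 1.5 -15 0 0 0 0.9;0 1.5 -40 0 0 0 1;0 1.5 -70 0 0 0 1;0 1.5 -100 0 0 0 1;0 40 -114 0 0 0 1;0 90 -114 0 0 0 1;0 140 -114 0 0 0 1;0 185 -114 0 0 0 1;0 185 -114 0 0 0 1;0 185 -114 0 0 0 1"}}

```text
t: 28.18
position: [0.5759, -0.0738, 0.1508]
tcp_rot: [-0.0, 0.986, 0.166, 0.0]
wrist_force: [-0.8, 1.5, 0.5]
gripper_width: 1.001
finger_force: 0.0
```

```bash
cat >> h.py <<'E'
def prof(n,g,pts,z):
    p=pix(n,[[*f2w(*q),z] for q in pts]).astype(np.float32)
    return cv2.remap(g,p[:,0][None],p[:,1][None],cv2.INTER_LINEAR)[0]
E
python3 - <<'E'
from h import *
s=robot.observe();print(s['t'],w2f(s['position']),s['position'],s['gripper_width'])
T=optics.snapshot('top');S=optics.snapshot('scene')
cv2.imwrite('pics/n3top.png',T[:,:,::-1]);cv2.imwrite('pics/n3scene.png',S[:,:,::-1])
for c,st in caps('top',T,(200,),(210,206,246,245)): print(c.round(1),st,w2f(ray('top',[c],.083)[0]).round(1))
g=cv2.cvtColor(T,cv2.COLOR_RGB2GRAY);gs=cv2.cvtColor(S,cv2.COLOR_RGB2GRAY)
ys=np.arange(82,156,2);print(ys);print(prof('top',g,[(0,y) for y in ys],.083));print(prof('scene',gs,[(0,y) for y in ys],.083))
# A cap in scene: profiles through expected centre
ys=np.arange(-176,-90,3);print(ys);print(prof('scene',gs,[(30,y) for y in ys],.083));print(prof('top',g,[(30,y) for y in ys],.083))
xs=np.arange(-10,70,3);print(xs);print(prof('scene',gs,[(x,-135) for x in xs],.083))
E
```

```text
28.175 [ -0.09560159 -64.00591184] [ 0.57585354 -0.0738136   0.15079677] 1.0008821066642575
[212.5 228.7] [210 206  10  39 184] [  4.2 162.8]
[244.3 216.1] [243 206   3  17  33] [ 7.4 75. ]
[230.1 223.7] [220 214  21  21 334] [  1.3 115.8]
[237.4 240.8] [224 235  22  10 120] [-46.3 112.9]
[ 82  84  86  88  90  92  94  96  98 100 102 104 106 108 110 112 114 116
 118 120 122 124 126 128 130 132 134 136 138 140 142 144 146 148 150 152
 154]
[209 169 147 169 216 246 251 252 252 252 252 252 252 252 252 252 252 252
 252 252 251 251 251 252 252 252 252 253 253 242 205 144 102  88  87  91
 103]
[172 171 170 169 175 188 211 229 234 234 233 233 233 233 233 233 233 233
 233 233 232 232 232 232 232 233 235 235 236 236 234 225 201 176 167 161
 149]
[-176 -173 -170 -167 -164 -161 -158 -155 -152 -149 -146 -143 -140 -137
 -134 -131 -128 -125 -122 -119 -116 -113 -110 -107 -104 -101  -98  -95
  -92]
[202 202 202 203 203 198 187 163 151 151 150 152 153 153 153 154 153 153
 153 153 154 153 147 135 117 110 111 106  75]
[107 107 107 108 105 105 118 145 167 173 171 173 174 174 174 174 175 176
 177 177 178 175 160 131 106  96  98 100 121]
[-10  -7  -4  -1   2   5   8  11  14  17  20  23  26  29  32  35  38  41
  44  47  50  53  56  59  62  65  68]
[201 199 177 158 156 153 152 153 153 153 152 151 153 153 153 154 154 153
 154 150 132 132 136 119  84  58  49]
```

B is seated: extrapolating the contact to zero force gives a jar centre of about 115.5, the camera says 115.8, and the top view puts the stop face at 145.5 in my frame. A is at about (21.5,-132), so I'll fetch it.

Emit:
{"op": "step_arm", "data": {"increments": "8 30 0 0 0 0 1;16 55 0 0 0 0 1;21.5 68 0 0 0 0 1;21.5 68 20 0 0 0 1;21.5 68 45 0 0 0 1;21.5 68 70 0 0 0 1;21.5 68 90 0 0 0 1;21.5 68 104 0 0 0 1;21.5 68 112 0 0 0 1;21.5 68 114 0 0 0 1;21.5 68 114 0 0 0 0.85;21.5 68 114 0 0 0 0.75;21.5 68 114 0 0 0 0.7;21.5 68 114 0 0 0 0.66;21.5 68 114 0 0 0 0.6;21.5 68 114 0 0 0 0.6", "grip_force": 20}}

```text
t: 30.28
position: [0.6188, -0.1316, 0.0365]
tcp_rot: [0.0, 0.986, 0.166, 0.0]
wrist_force: [-1.4, -0.4, 6.0]
gripper_width: 0.609
finger_force: 20.6
```

Run:
```python
from h import *
s=robot.observe();print(s['t'],w2f(s['position']),s['position'],s['wrist_force'],s['gripper_width'],s['finger_force'],to(0,-130,37))
g=cv2.cvtColor(optics.snapshot('scene'),cv2.COLOR_RGB2GRAY)
xs=np.arange(-16,64,3);print(xs)
for y in(-140,-130,-120,-112): print(prof('scene',g,[(x,y) for x in xs],.083))
```

```text
30.275 [  21.54872149 -132.61141045] [ 0.61875527 -0.13155988  0.03650071] [-1.39699103 -0.35355305  5.98890936] 0.609287082846725 20.592801868915558 (array([-21.5,  -2.6,  -0.5]), array([ 0.01, -0.03, -0.03]))
[-16 -13 -10  -7  -4  -1   2   5   8  11  14  17  20  23  26  29  32  35
  38  41  44  47  50  53  56  59  62]
[204 204 206 208 206 184 172 161 158 143 125 124 126 126  96  43  21  40
  80  59  44  40  35  33  33  34  44]
[179 178 148 123 122 143 164 158 157 145 129 124 111  75  34  28  26  26
  34  41  34  31  31  32  32  31  37]
[ 95  95  95 110 118 132 146 154 157 151 128 101  95  87  47  27  32  41
  34  29  38  43  42  40  42  62 119]
[ 72  52  78 113 121 117 130 141 151 143 109  91  80  32  23  33  31  34
  52  72  75  57  57  66  94 121 121]
```

Emit:
{"op": "step_arm", "data": {"increments": "-2 0 0 0 0 0 0.6;-5 0 0 0 0 0 0.6;-9 0 0 0 0 0 0.6;-14 0 0 0 0 0 0.6;-18 0 0 0 0 0 0.6;-20.5 0 0 0 0 0 0.6;-21.5 0 0 0 0 0 0.6;-21.5 0 0 0 0 0 0.6;-21.5 0 0 0 0 0 0.67;-21.5 0 0 0 0 0 0.67;-21.5 -3 0 0 0 0 0.67;-21.5 -7 0 0 0 0 0.67;-21.5 -12 0 0 0 0 0.67;-21.5 -18 0 0 0 0 0.67;-21.5 -25 0 0 0 0 0.67;-21.5 -32 0 0 0 0 0.67;-21.5 -39 0 0 0 0 0.67;-21.5 -45 0 0 0 0 0.67;-21.5 -48 0 0 0 0 0.67;-21.5 -50 0 0 0 0 0.67"}}

```text
t: 32.83
position: [0.5818, -0.0913, 0.0362]
tcp_rot: [0.0, 0.986, 0.166, 0.0]
wrist_force: [-0.4, -0.3, -0.1]
gripper_width: 0.666
finger_force: 0.2
```

Run:
```python
from h import *
s=robot.observe();print(s['t'],w2f(s['position']),s['wrist_force'],s['gripper_width'])
g=cv2.cvtColor(optics.snapshot('scene'),cv2.COLOR_RGB2GRAY)
xs=np.arange(-46,46,3);print(xs)
for y in(-90,-80,-70,): print(prof('scene',g,[(x,y) for x in xs],.083))
# body lower edge region at z 0.03 (front)
for y in(-60,-55): print(prof('scene',g,[(x,y) for x in xs],.04))
```

```text
32.825 [ -0.21375549 -82.47012506] [-0.41952681 -0.25595587 -0.12853826] 0.6655824816225404
[-46 -43 -40 -37 -34 -31 -28 -25 -22 -19 -16 -13 -10  -7  -4  -1   2   5
   8  11  14  17  20  23  26  29  32  35  38  41  44]
[117 116 117 117 117 116 116 117 134 164 164 158 140 124 123 125 124 105
  64  44  61 119  85  56  43  38  35  37  52  58  56]
[117 116 116 116 115 116 116 122 151 158 159 157 143 128 125 125 106  51
  42  44  44  45  42  39  36  34  36  37  37  34  40]
[115 115 116 113 100  76 107 117 132 148 155 156 150 133 130 138 101  62
  42  43  42  37  33  30  34  37  33  36  50  71  95]
[147 149 136  74  65  91 106 119 111  91  70  49  38  30  26  30  36  32
  33  28  29  33  40  69 121 146 148 146 146 146 145]
[146 146 119  81  82  77  88 112 128 126 110  93  76  63  63  79  69  62
  61  59  65  73  87 119 143 145 144 143 142 142 141]
```

Emit:
{"op": "step_arm", "data": {"increments": "0 -3 0 0 0 0 0.67;0 -7 0 0 0 0 0.67;0 -12 0 0 0 0 0.67;0 -18 0 0 0 0 0.67;0 -24 0 0 0 0 0.67;0 -30 0 0 0 0 0.67;0 -36 0 0 0 0 0.67;0 -42 0 0 0 0 0.67;0 -48 0 0 0 0 0.67;0 -54 0 0 0 0 0.67;0 -60 0 0 0 0 0.67;0 -66 0 0 0 0 0.67;0 -72 0 0 0 0 0.67;0 -78 0 0 0 0 0.67;0 -84 0 0 0 0 0.67;0 -90 0 0 0 0 0.67;0 -96 0 0 0 0 0.67;0 -101 0 0 0 0 0.67;0 -104 0 0 0 0 0.67;0 -105 0 0 0 0 0.67"}}

```text
t: 35.38
position: [0.5475, 0.008, 0.0362]
tcp_rot: [-0.0, 0.986, 0.166, 0.0]
wrist_force: [0.2, -0.9, -0.2]
gripper_width: 0.672
finger_force: 0.2
```

Emit:
{"op": "step_arm", "data": {"increments": "0 -3 0 0 0 0 0.67;0 -7 0 0 0 0 0.67;0 -11 0 0 0 0 0.67;0 -14 0 0 0 0 0.67;0 -16 0 0 0 0 0.67;0 -16 0 0 0 0 0.67"}}

```text
t: 36.12
position: [0.5422, 0.0232, 0.0362]
tcp_rot: [-0.0, 0.986, 0.166, 0.0]
wrist_force: [-0.4, -0.7, -0.8]
gripper_width: 0.67
finger_force: 0.0
```

Run:
```python
from h import *
s=robot.observe();print(s['t'],w2f(s['position']),s['wrist_force'],s['gripper_width'])
T=optics.snapshot('top');g=cv2.cvtColor(T,cv2.COLOR_RGB2GRAY)
ys=np.arange(76,150,2);print(prof('top',g,[(0,y) for y in ys],.083))
```

```text
36.125 [-0.1291056  38.62011172] [-0.39340928 -0.68313476 -0.75389263] 0.6701441411839255
[101 104 113 126 143 154 159 162 162 162 164 165 166 169 170 167 157 167
 193 228 238 241 241 241 241 241 242 242 242 243 244 243 231 192 137  99
  87]
```

Emit:
{"op": "step_arm", "data": {"increments": "0 2.5 0 0 0 0 0.67;0 2.5 0 0 0 0 0.7;0 2.5 0 0 0 0 0.76;0 2.5 0 0 0 0 0.76;0 2.5 -15 0 0 0 0.76;0 2.5 -40 0 0 0 0.76;0 2.5 -70 0 0 0 0.8;0 2.5 -100 0 0 0 1;0 50 -120 0 0 0 1;0 110 -120 0 0 0 1;0 170 -120 0 0 0 1;0 220 -120 0 0 0 1;0 220 -120 0 0 0 1;0 220 -120 0 0 0 1"}}

```text
t: 37.92
position: [0.6141, -0.1844, 0.1568]
tcp_rot: [-0.0, 0.986, 0.166, 0.0]
wrist_force: [0.5, 0.4, 1.1]
gripper_width: 1.001
finger_force: 0.0
```

Run:
```python
from h import *
s=robot.observe();print(s['t'],w2f(s['position']),s['position'],s['wrist_force'])
T=optics.snapshot('top');S=optics.snapshot('scene')
g=cv2.cvtColor(T,cv2.COLOR_RGB2GRAY);gs=cv2.cvtColor(S,cv2.COLOR_RGB2GRAY)
for c,st in caps('top',T,(200,),(215,195,275,240)): print(c.round(1),st,w2f(ray('top',[c],.083)[0]).round(1))
ys=np.arange(0,156,3);print(ys);print(prof('top',g,[(0,y) for y in ys],.083));print(prof('scene',gs,[(0,y) for y in ys],.083))
g0=cv2.imread('pics/top0.png',0)
d=cv2.absdiff(g,g0)>60
# bystanders: roll, timer, pad, pen regions
for nm,(a,b,c,e) in dict(roll=(250,232,285,268),timer=(224,162,256,194),pad=(128,205,175,270),pen=(310,118,338,148)).items(): print(nm,d[b:e,a:c].sum())
```

```text
37.925 [-1.23556107e-01 -1.81009978e+02] [ 0.61411295 -0.18438561  0.1567727 ] [0.47117726 0.43343777 1.05423312]
[218.7 198.2] [215 195  13  13  69] [ 73.4 122.1]
[259.4 212. ] [244 195  31  29 474] [ 4.3 34.9]
[230.2 223.7] [221 214  20  21 337] [  1.  115.7]
[252.5 234.1] [233 224  42  16 162] [-43.2  70.9]
[  0   3   6   9  12  15  18  21  24  27  30  33  36  39  42  45  48  51
  54  57  60  63  66  69  72  75  78  81  84  87  90  93  96  99 102 105
 108 111 114 117 120 123 126 129 132 135 138 141 144 147 150 153]
[249 247 235 221 237 251 252 252 252 252 252 252 252 252 252 252 252 252
 252 253 250 219 189 221 237 239 233 201 144 137 218 251 252 252 253 253
 252 252 252 252 252 252 252 252 253 253 254 235 147  92  88  96]
[222 221 221 222 220 222 230 231 230 231 231 231 231 231 231 232 232 232
 233 234 236 234 221 184 169 160 140  83  27  14  62 148 225 237 235 233
 234 233 231 230 230 231 231 232 233 234 237 236 226 185 166 155]
roll 135
timer 85
pad 0
pen 284
```

```bash
python3 -c "
from rig import robot
print(robot.finish_job())"
```

```text
the job is handed in; nothing more can be done
None
```

I handed the job in at about 38 s: by my measurements the first jar is against the end stop, to within about 1 mm, and the second is fully inside the lane about 79 mm behind it; the first probably tilted about 1–2° while being pressed to the stop, then stood upright again.

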